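# Raise the ratchet post of a casting stand to its red rung and lay the plaster cast across

## Robot

A 6-joint arm with a two-finger parallel gripper is mounted at the origin on the work surface. World frame = base frame: x ahead of the robot, y to its left, z up, the work surface at z = 0. Lengths are in m, angles in rad, forces in N, time in s.
With the tool pointing down it reaches from about 0.3 to 0.875 m from the base axis. Payload 6.4 kg.
Tool frame: the origin (TCP) lies between the finger pads; the fingertips stand 19 mm ahead of it and the grasp point (between the pads) is the TCP (ctrl.tips_ahead is the z of the fingertips in the tool frame, in m); z points along the fingers, y is the line along which they close (so a half turn about z gives the same grasp; the last joint's range is limited). The gripper opens to 85 mm and grips with 20 to 120 N. Pads are 22 mm wide; open, the fingers measure 114 mm over their backs; the gripper's body (76 mm by 85 mm) begins 54 mm behind the grasp point. The pads swing forward as they close: fully open they stand 13 mm farther back than shut.
Start: joints at [-1.482, 0.181, 1.607, -0, 1.354, -0.206], TCP at [0.167, -0.55, 0.25] pointing down, gripper open.
Joint ranges: [-2.99, 2.99], [-0.89, 2.07], [0.3, 2.58], [-1.14, 4.28], [0, 2.63], [-3.12, 3.12]. Speed limits (rad/s): [2.57, 2.57, 3.01, 3.14, 3.14, 3.14].

## Interface

Orientations are given as a unit quaternion [w, x, y, z].
In Python, from bench import readout, vision, ctrl gives the robot as it stands.
- The arm moves only by the tool play_rows, never from a script. Its arguments are lists of equal length, an entry for each row: "xyz": the shift along the tool's x, y, z in mm, a list of three; "rot": the turn, a rotation vector about the tool's x, y, z in rad, a list of three; "grip": the opening, from 0 (shut) to 1 (fully open). In form: {"xyz": [[x, y, z], ...], "rot": [[rx, ry, rz], ...], "grip": [grip, ...]}. A call has exactly 10 rows; each row is the pose to reach, as a shift and turn from the pose commanded when the call began, along the tool's axes at that moment; what a row does not reach only later rows make up. A row lasts 1/8 s, in which the tool goes at most 62.5 mm and 10.7 degrees, less where a joint would pass 70% of its speed; a pose out of reach is approached as far as the arm can. A call with a gripper value outside its range is refused whole. The fingers move at their own pace and stop on an object; the grip force is fixed at half the most. Time passes only in rows, so rows that repeat a pose let the fingers close, or fill a call up. It gives the time, the measured TCP pose, the force, the opening and the grip force at its end, in the units of the state.
- readout.get_obs(): the state, without advancing time (a new reading comes with each control period).
- vision.camera(name): name is "scene" or "side" or "wrist"; returns a dict with "color" (420x560x3 uint8, red, green, blue), "depth" (420x560 float32, m along the optical axis (not along the pixel's ray), 0 where there is no reading), "camera_matrix" (3x3 intrinsics, pixels), "extrinsics" (4x4, takes a point from camera to world coordinates); the wrist camera has in their place "hand_eye" (4x4, takes a point from camera to tool coordinates, whose origin is the TCP and whose axes are the flange's). Camera axes: x right, y down, z forward; pixel columns grow to the right and rows downward; lengths in m; the calibration is good to about 2 mm. The wrist camera is an equidistant fisheye: a pixel r from the principal point sees the ray r / f radians off the axis. A picture is of the moment at which its call begins: read the wrist's pose just before it.
- ctrl.hand_in(): hands the job in; it is judged then, once.
The state is a dict: "time_s": time; "q": joint angles; "dq": joint speeds; "joint_efforts": joint torques, N m; "eef_pos": TCP position; "eef_rot": TCP orientation; "wrist_force": force on the tool from outside, world axes, zero at the start; "torque": the same for the moment, N m; "opening": opening from 0.0 (shut) to 1.0 (fully open); "grasp_force": force on a finger pad.
Only numpy, scipy, OpenCV 4.12 (cv2) and the standard library are available. Lean on these libraries where they do the work, as an engineer would, in place of code of your own. Each camera call takes 0.05 s, during which the arm holds its last target. There are 200 camera calls.

## Task

The sliding V-head of the casting stand has been left too low for this cast. Lift the head until its gravity pawl has just cleared the red rung, lower it in your grip until the pawl sits on the red rung, and let go; then carry the plaster cast from its wooden rest, lower it so that its pipe lies level in both V-heads with the cast about midway between them, and only then release it. Do not overshoot to the rung above, do not drop the cast on the bench, and leave the other tools, bottles and pots where they are.

Things in the scene. Friction and masses are not known exactly. Their poses are not given: they have to be found in the camera images.
- stand_mid (a point): casting stand: fixed steel base plate 110 x 330 x 12 mm with a fixed V-post and a ratchet V-post 240 mm apart. Point midway between the two V-heads, 254.7 mm above the bench, where the middle of the cast's pipe axis finally lies. y axis: level along the stand, from ratchet post (y -120 mm) to fixed post (+120 mm); x axis: level, across it, rungs on the +x side; z up
- post_vee (a point): fixed post's V-head (90 degree V, 24 mm long along the stand): where the pipe's axis lies when the pipe rests in it, 254.7 mm above the bench. Blue post 30 x 30 mm below it
- head_vee (a point): sliding head's V (same shape): where the pipe's axis lies when the pipe rests in it; level with post_vee when the head sits on the red rung. Axes as the stand's. The V plates' tips end 11 mm above this point, 28 mm to either side of it in x
- head (a joint): height of the sliding V-head, m: 0 with its pawl on the lowest rung, 0.030 on the second, 0.060 on the red third, 0.090 on the fourth. It slides straight up and down, weighs about 0.6 kg with its pawl, slides almost freely and drops back on to the last rung passed when let go. It begins on the lowest rung. Stops at -0.008 and 0.115
- head_grip (a point): centre of the aluminium grip block under the sliding V: 34 mm (stand's x) by 24 mm (stand's y) by 32 mm tall; pinch it from above across the 24 mm, along y. V plates of the same 24 mm width rise from 14 to 38 mm above this point; the block ends 16 mm below it on a narrow neck, a cross bar 66 mm long in y begins 26 mm below. 168 mm above the bench when on the lowest rung
- pawl (a joint): gravity pawl on the sliding head (yellow nose, brass tail weight), rad. 0: nose level, free or bearing on a rung. A rung pushes the nose down (to about 1.0) as the head rises; it falls back to 0 in about 0.2 s once the head is 12 mm or more above that rung's seated height. Past 42 mm above it the next rung is cleared too, and there is no easy way back down a rung
- red_rung (a point): middle of the red rung, third of four 8 mm steel rungs, 72 mm long, 30 mm apart, 24 mm to the stand's +x side of the head's line, between two blue channels whose tops are 134 mm above the bench; the channels span x -12 to +30 mm and y up to 38 mm either side of the head
- cast_center (a point): middle of the plaster cast, on its pipe's axis, which is the x axis. White forearm 150 mm long, tapering from about 60 mm diameter (-x end) to 45 mm (+x end), 55 mm here, on an 18 mm steel pipe 320 mm long right through it, 85 mm showing at each end. 0.45 to 0.72 kg, centre of mass within 8 mm. Either end may lie in either V. It starts level, axis 55 mm above the bench
- rest: fixed wooden rest the cast starts on: board 300 x 90 x 15 mm (x along the cast), with two notched wooden blocks, 22 mm thick, 52 mm wide, 61 mm tall, 125 mm either side of the middle, holding the pipe. Origin under the board's centre
- mallet: rubber mallet lying on the bench, wooden handle, black head 85 mm long and 52 mm thick, 245 mm overall; leave it where it is. Origin at its underside
- pliers: red-handled pliers lying flat, 190 mm long; leave them. Origin at its underside
- bottle_yellow: small yellow bottle with red cap, 38 mm in diameter, 125 mm tall, standing; leave it. Origin at its underside
- bottle_red: red bottle, 50 mm in diameter, 130 mm tall, standing; leave it. Origin at its underside
- tape: roll of yellow tape lying flat, 96 mm in diameter, 25 mm high; leave it. Origin at its underside
- pen_cup: clear cup with pens, 76 mm in diameter, 150 mm tall with the pens; leave it. Origin at its underside
- pot: white pot of screws, 84 mm in diameter, 60 mm tall; leave it. Origin at its underside

How it is judged:
By the outcome, as a careful person would: the job done as asked, in the order asked, and still so for the second after the job is handed in, with the robot touching nothing.
It also fails if it takes over 56 s, if anything falls off the work surface, if the arm or the gripper's body presses on something with over 40 N, if the wrist force passes 120 N, or if a joint passes its speed limit or range.

## Working session

There is one attempt and no reset: what is moved stays moved. The work goes in short steps, Python scripts to look and compute and a tool call to move; the robot and the scene stay as the last step left them, time stands still between calls to the robot, and variables do not carry over. Pictures are saved under pics/ and viewed, at most 11 in all, crops included, and the job is handed in when it is done.

Besides the shell and the picture viewer there is one more tool, called after "Call:" in YAML: its name, and indented under it one key for each argument. play_rows: Moves the arm, as the interface text tells. Its arguments: {"type":"object","properties":{"xyz":{"type":"array","items":{"type":"array","items":{"type":"number"}}},"rot":{"type":"array","items":{"type":"array","items":{"type":"number"}}},"grip":{"type":"array","items":{"type":"number"}}},"required":["xyz","rot","grip"]}

```bash
mkdir -p pics
python3 - <<'E'
from bench import readout, vision, ctrl
import cv2, numpy as np
o=readout.get_obs(); print(o)
for n in ("scene","side"):
    c=vision.camera(n); np.savez(f"pics/{n}0.npz",**c)
    cv2.imwrite(f"pics/{n}0.png",cv2.resize(c["color"][:,:,::-1],(800,600)))
    print(n,c["camera_matrix"],c["extrinsics"])
E
```

```text
{'time_s': 0.0, 'q': array([-1.48226433e+00,  1.81544076e-01,  1.60802984e+00,  3.49882700e-06,
        1.35378185e+00, -2.06284448e-01]), 'dq': array([-0.00248617,  0.00020579,  0.00024117, -0.00061624,  0.00100478,
       -0.00190476]), 'joint_efforts': array([-5.01109516e-04, -4.44871294e+01, -3.51341379e+01, -3.10543564e-04,
        9.08612536e-03, -9.24862491e-06]), 'eef_pos': array([ 0.16705329, -0.54964948,  0.24937186]), 'eef_rot': array([-8.79926010e-04,  9.89154738e-01,  1.46874527e-01,  5.35776797e-05]), 'wrist_force': array([-1.34524261, -0.10064527,  0.02321924]), 'torque': array([-0.01255175, -0.07044338, -0.0979352 ]), 'grasp_force': 0.0, 'opening': 1.0004444751252646}
scene [[430.79013493   0.         283.84876832]
 [  0.         430.79013493 208.05365358]
 [  0.           0.           1.        ]] [[ 0.87415985  0.26454181 -0.40726181  0.96383303]
 [ 0.48519447 -0.51159072  0.70912711 -0.8046964 ]
 [-0.02075759 -0.81749163 -0.57556629  0.78069287]
 [ 0.          0.          0.          1.        ]]
side [[492.72765975   0.         284.56928612]
 [  0.         492.72765975 210.22380132]
 [  0.           0.           1.        ]] [[-0.97686342 -0.13309482  0.1674026   0.33792496]
 [-0.21364649  0.64261984 -0.73579543  0.8928078 ]
 [-0.00964568 -0.75453662 -0.65618706  1.03092863]
 [ 0.          0.          0.          1.        ]]
```

View pics/scene0.png

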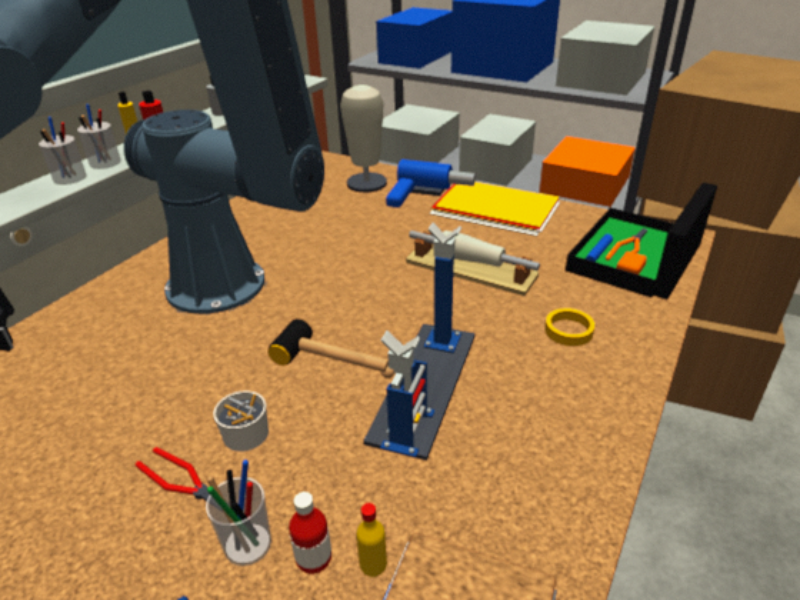

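View pics/side0.png

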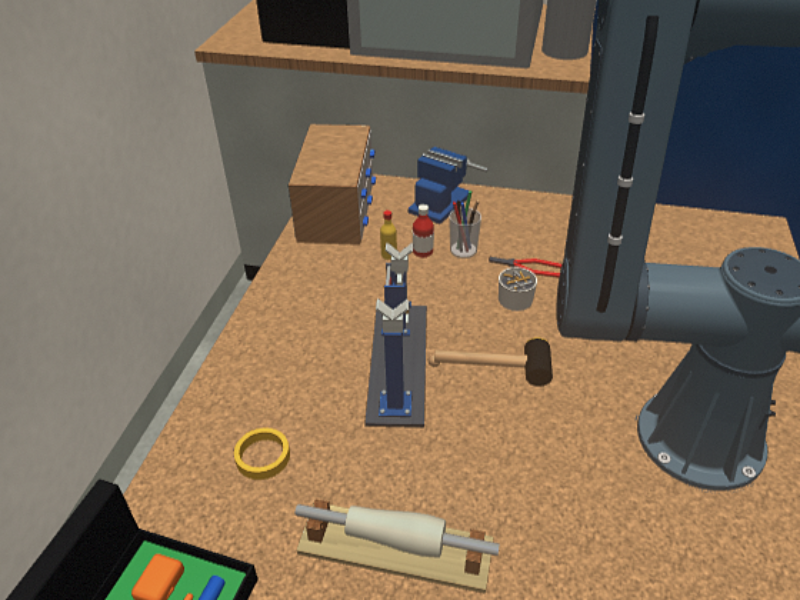

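```bash
cat > h.py <<'E'
import numpy as np, cv2
from scipy.spatial.transform import Rotation as R
def ray(c,u,v,z):
    K=c["camera_matrix"];T=c["extrinsics"]
    d=T[:3,:3]@np.linalg.solve(K,[u,v,1]); s=(z-T[2,3])/d[2]
    return T[:3,3]+s*d
def proj(c,p):
    K=c["camera_matrix"];T=c["extrinsics"]
    q=K@(T[:3,:3].T@(np.asarray(p)-T[:3,3])); return q[:2]/q[2]
def crop(c,u,v,w,h,s,off=0):
    return cv2.resize(c["color"][v:v+h,u:u+w,::-1],(w*s,h*s),interpolation=cv2.INTER_CUBIC)
E
python3 - <<'E'
from h import *
S=dict(np.load("pics/side0.npz"));C=dict(np.load("pics/scene0.npz"))
a=crop(S,240,160,80,150,4); b=crop(C,250,150,100,150,4)
cv2.imwrite("pics/stand0.png",np.hstack([a,b]))
cv2.imwrite("pics/cast0.png",np.vstack([crop(S,200,340,160,70,4),crop(C,270,140,160,75,4)]))
k=1/1.42857
for n,u,v,z in [("base",375,307,.012),("base",427,307,.012),("base",425,424,.012),("base",366,424,.012),("pipe",297,511,.055),("pipe",498,549,.055)]: print(n,ray(S,u*k,v*k,z))
for u,v in [(425,325),(475,332),(427,457),(365,443)]: print(ray(C,u*k,v*k,.012))
for u,v in [(413,235),(538,266)]: print(ray(C,u*k,v*k,.055))
E
```

```text
base [ 0.66053829 -0.21405649  0.012     ]
base [ 0.54938998 -0.23710111  0.012     ]
base [0.49079956 0.08118594 0.012     ]
base [0.59680349 0.1035029  0.012     ]
pipe [0.64778385 0.32731486 0.055     ]
pipe [0.33099186 0.32613544 0.055     ]
[0.50294069 0.07467741 0.012     ]
[0.60223394 0.10058464 0.012     ]
[ 0.66354954 -0.22637243  0.012     ]
[ 0.5612702  -0.24807434  0.012     ]
[0.34087762 0.32358737 0.055     ]
[0.65058988 0.32655317 0.055     ]
```

View pics/stand0.png

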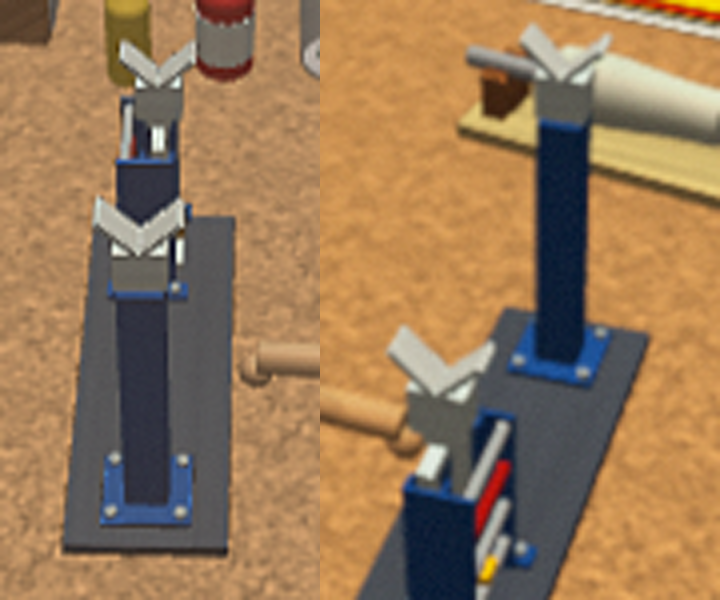

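View pics/cast0.png

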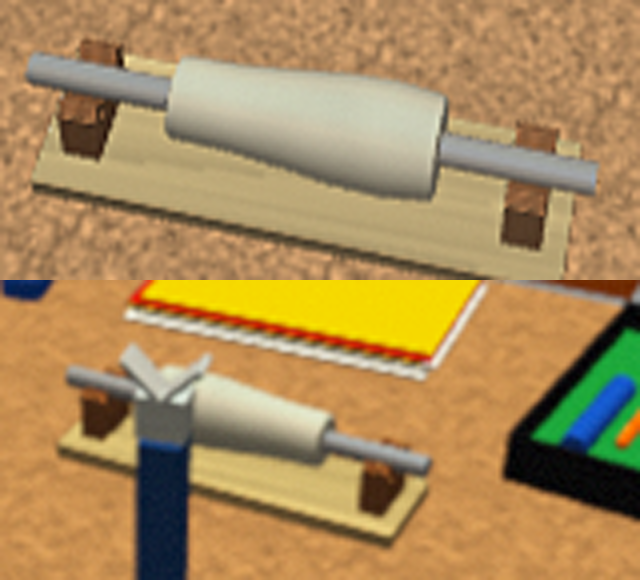

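Run:
```python
from h import *
from scipy.optimize import least_squares
S=dict(np.load("pics/side0.npz"));C=dict(np.load("pics/scene0.npz"))
L=[]
for x,y,X,Y,Z in [(97,217,55,-165,12),(235,217,-55,-165,12),(226,546,-55,165,12),(66,543,55,165,12),
  (100,203,28,120,265.7),(184,207,-28,120,265.7),(124,46,28,-120,205.7),(192,50,-28,-120,205.7)]:
    L.append((S,240+x/4,160+y/4,X,Y,Z))
for x,y,X,Y,Z in [(506,309,-55,165,12),(649,337,55,165,12),(533,33,-28,120,265.7),(604,43,28,120,265.7),(401,338,-28,-120,205.7),(488,352,28,-120,205.7)]:
    L.append((C,250+(x-320)/4,150+y/4,X,Y,Z))
for u,v,X,Y in [(427,457,55,-165),(365,443,-55,-165)]: L.append((C,u*.7,v*.7,X,Y,12))
def w(p,X,Y,Z):
    c,s=np.cos(p[2]),np.sin(p[2]); return np.array([p[0]+c*X/1e3-s*Y/1e3,p[1]+s*X/1e3+c*Y/1e3,Z/1e3])
f=lambda p:np.concatenate([proj(c,w(p,X,Y,Z))-[u,v] for c,u,v,X,Y,Z in L])
r=least_squares(f,[.575,-.067,.19],loss="soft_l1"); print(r.x); print(r.fun.reshape(-1,2).round(1).tolist())
h=w(r.x,0,-120,250);print("head",h,"post",w(r.x,0,120,250))
# cast ends pipe centres
for a,b in [((30,68),(592,178))]:
    print([ray(S,200+x/4,340+y/4,.055) for x,y in (a,b)])
print([ray(C,270+x/4,140+(y-280)/4,.055) for x,y in ((70,376),(428,464))])
from bench import readout
o=readout.get_obs();q=o["eef_rot"];Rm=R.from_quat(q[[1,2,3,0]])
print("shift to z.30 above head",Rm.inv().apply(w(r.x,0,-120,300)-o["eef_pos"])*1e3, "yaw",np.arctan2(*Rm.as_matrix()[[1,0],0]))
```

```text
[ 0.57811634 -0.07315632  0.18545547]
[[-1.5, -1.7], [-0.9, -1.3], [0.1, -0.6], [-1.7, -0.5], [-2.6, 0.8], [0.1, 0.1], [-2.3, -0.1], [0.6, -0.9], [-1.2, -1.4], [-0.1, -1.6], [-3.4, -0.9], [0.7, -0.3], [-2.6, -0.6], [0.6, 0.7], [-0.1, -0.5], [-1.9, -1.8]]
head [ 0.60024365 -0.1910986   0.25      ] post [0.55598904 0.04478596 0.25      ]
[array([0.6492549 , 0.32579914, 0.055     ]), array([0.33219384, 0.32686537, 0.055     ])]
[array([0.33433735, 0.32415827, 0.055     ]), array([0.65130764, 0.32823861, 0.055     ])]
shift to z.30 above head [ 518.7365542  -217.36254493  -50.01018163] yaw 0.29480198287991416
```

Call:
play_rows:
  xyz:
    - [52,-22,-20]
    - [104,-44,-40]
    - [156,-65,-50]
    - [208,-87,-50]
    - [260,-109,-50]
    - [312,-130,-50]
    - [364,-152,-50]
    - [416,-174,-50]
    - [468,-196,-50]
    - [519,-217,-50]
  rot:
    - [0,0,0.02]
    - [0,0,0.04]
    - [0,0,0.06]
    - [0,0,0.08]
    - [0,0,0.1]
    - [0,0,0.109]
    - [0,0,0.109]
    - [0,0,0.109]
    - [0,0,0.109]
    - [0,0,0.109]
  grip: [1,1,1,1,1,1,1,1,1,1]

```text
time_s: 1.35
eef_pos: [0.6018, -0.1902, 0.2998]
eef_rot: [-0.0, 0.996, 0.093, -0.0]
wrist_force: [-0.7, -1.1, 0.2]
opening: 1.003
grasp_force: 0.0
```

Run:
```python
from h import *
from bench import readout, vision
o=readout.get_obs(); c=vision.camera("wrist"); np.savez("pics/w1.npz",pos=o["eef_pos"],rot=o["eef_rot"],**c)
cv2.imwrite("pics/w1.png",cv2.resize(c["color"][:,:,::-1],(800,600)))
print(o["eef_pos"],o["eef_rot"],o["q"],o["time_s"]);print(c["camera_matrix"],c["hand_eye"])
```

```text
[ 0.60176858 -0.19020733  0.29980965] [-1.47348087e-04  9.95677866e-01  9.28734434e-02 -2.97959426e-04] [-4.93857993e-01  2.69636055e-01  1.40040584e+00 -8.50173129e-05
  1.47221016e+00  8.90931764e-01] 1.35
[[325.1922621    0.         275.6701519 ]
 [  0.         325.1922621  210.11514982]
 [  0.           0.           1.        ]] [[ 1.66864226e-04 -9.58495807e-01 -2.85106577e-01  7.26472489e-02]
 [ 9.99999982e-01  1.34487200e-04  1.33139006e-04  9.05279217e-04]
 [-8.92699936e-05 -2.85106594e-01  9.58495812e-01 -1.23083607e-01]
 [ 0.00000000e+00  0.00000000e+00  0.00000000e+00  1.00000000e+00]]
```

View pics/w1.png

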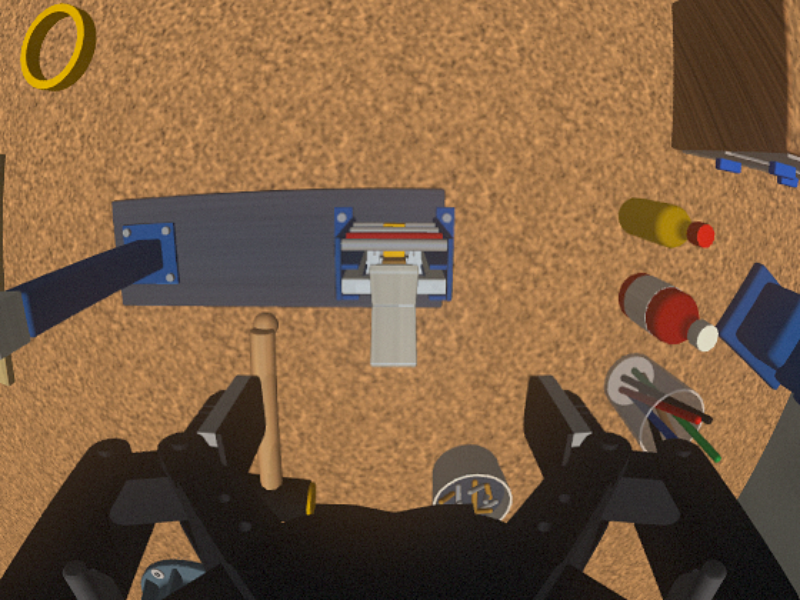

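```bash
cat >> h.py <<'E'
def fray(c,u,v,z):
    """fisheye pixel to tool shift (mm from TCP) and world point on plane z"""
    K=c["camera_matrix"];H=c["hand_eye"];x=(u-K[0,2])/K[0,0];y=(v-K[1,2])/K[1,1];t=np.hypot(x,y)
    d=np.array([np.sin(t)*x/t,np.sin(t)*y/t,np.cos(t)])
    Rw=R.from_quat(c["rot"][[1,2,3,0]]).as_matrix()
    o=c["pos"]+Rw@H[:3,3]; d=Rw@H[:3,:3]@d
    p=o+d*(z-o[2])/d[2]; return p,Rw.T@(p-c["pos"])*1e3
E
python3 - <<'E'
from h import *
c=dict(np.load("pics/w1.npz"))
for n,u,v,z in [("tip+L",373,265,.2057),("tip+R",418,265,.2057),("tip-L",372,366,.2057),("tip-R",415,366,.2057),("rungL",342,236,.095+.03),("rungR",446,236,.125),
  ("fixpost",None,None,0),("baseNE",444,190,.012),("baseSE",442,304,.012),("baseNW",114,200,.012),("baseSW",124,303,.012)]:
    if u: print(n,*[a.round(3) for a in fray(c,u*.7,v*.7,z)])
E
```

```text
tip+L [ 0.625 -0.177  0.206] [25.589 -9.021 94.098]
tip+R [ 0.629 -0.198  0.206] [25.598 12.501 94.091]
tip-L [ 0.573 -0.185  0.206] [-27.219 -10.255  94.129]
tip-R [ 0.577 -0.207  0.206] [-27.211  11.814  94.121]
rungL [ 0.623 -0.153  0.125] [ 27.491 -32.696 174.806]
rungR [ 0.635 -0.219  0.125] [ 27.507  34.816 174.782]
baseNE [ 0.661 -0.225  0.012] [ 51.657  45.138 287.765]
baseSE [ 0.558 -0.245  0.012] [-53.287  45.701 287.824]
baseNW [0.604 0.094 0.012] [  54.76  -278.577  287.876]
baseSW [0.498 0.076 0.012] [ -52.743 -281.039  287.938]
```

Call:
play_rows:
  xyz:
    - [-1,1,25]
    - [-1,1,55]
    - [-1,1,85]
    - [-1,1,110]
    - [-1,1,125]
    - [-1,1,129]
    - [-1,1,129]
    - [-1,1,129]
    - [-1,1,129]
    - [-1,1,129]
  rot:
    - [0,0,0.005]
    - [0,0,0.005]
    - [0,0,0.005]
    - [0,0,0.005]
    - [0,0,0.005]
    - [0,0,0.005]
    - [0,0,0.005]
    - [0,0,0.005]
    - [0,0,0.005]
    - [0,0,0.005]
  grip: [1,1,1,1,1,1,0.6,0.4,0.2,0.1]

```text
time_s: 2.65
eef_pos: [0.5997, -0.1903, 0.1724]
eef_rot: [-0.002, 0.996, 0.091, -0.0]
wrist_force: [-4.2, 10.0, 9.4]
opening: 0.271
grasp_force: 59.6
```

Call:
play_rows:
  xyz:
    - [0,0,-8]
    - [0,0,-20]
    - [0,0,-32]
    - [0,0,-44]
    - [0,0,-56]
    - [0,0,-66]
    - [0,0,-73]
    - [0,0,-77]
    - [0,0,-77]
    - [0,0,-77]
  rot:
    - [0,0,0]
    - [0,0,0]
    - [0,0,0]
    - [0,0,0]
    - [0,0,0]
    - [0,0,0]
    - [0,0,0]
    - [0,0,0]
    - [0,0,0]
    - [0,0,0]
  grip: [0.1,0.1,0.1,0.1,0.1,0.1,0.1,0.1,0.1,0.1]

```text
time_s: 3.9
eef_pos: [0.5997, -0.1903, 0.2469]
eef_rot: [-0.002, 0.996, 0.091, -0.0]
wrist_force: [2.4, 7.4, -4.4]
opening: 0.27
grasp_force: 64.2
```

Run:
```python
from h import *
from bench import readout, vision
o=readout.get_obs(); print(o["eef_pos"],o["wrist_force"],o["opening"],o["time_s"])
s=vision.camera("side");c=vision.camera("scene")
cv2.imwrite("pics/lift.png",np.hstack([crop(s,240,140,80,120,5),crop(c,250,200,80,120,5)]))
```

```text
[ 0.59970558 -0.19029448  0.2469314 ] [ 2.36535474  7.39344645 -4.35464192] 0.26992400899328034 3.9
```

View pics/lift.png

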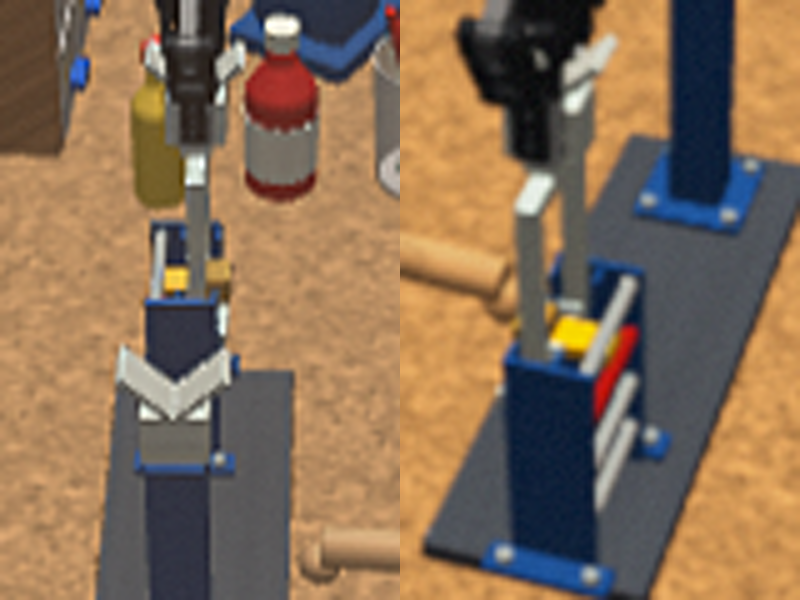

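Call:
play_rows:
  xyz:
    - [0,0,-3]
    - [0,0,-4]
    - [0,0,-4]
    - [0,0,-4]
    - [0,0,0]
    - [0,0,4]
    - [0,0,8]
    - [0,0,11]
    - [0,0,13]
    - [0,0,14]
  rot:
    - [0,0,0]
    - [0,0,0]
    - [0,0,0]
    - [0,0,0]
    - [0,0,0]
    - [0,0,0]
    - [0,0,0]
    - [0,0,0]
    - [0,0,0]
    - [0,0,0]
  grip: [0.1,0.1,0.1,0.1,0.1,0.1,0.1,0.1,0.1,0.1]

```text
time_s: 5.25
eef_pos: [0.5997, -0.1903, 0.2328]
eef_rot: [-0.002, 0.996, 0.091, -0.0]
wrist_force: [2.1, 6.8, -3.1]
opening: 0.274
grasp_force: 64.4
```

Call:
play_rows:
  xyz:
    - [0,0,1]
    - [0,0,1]
    - [0,0,2]
    - [0,0,2]
    - [0,0,2]
    - [0,0,2]
    - [0,0,2]
    - [0,0,2]
    - [0,0,2]
    - [0,0,2]
  rot:
    - [0,0,0]
    - [0,0,0]
    - [0,0,0]
    - [0,0,0]
    - [0,0,0]
    - [0,0,0]
    - [0,0,0]
    - [0,0,0]
    - [0,0,0]
    - [0,0,0]
  grip: [0.1,0.1,0.1,0.1,0.1,0.1,0.1,0.1,0.1,0.1]

```text
time_s: 6.5
eef_pos: [0.5997, -0.1903, 0.2326]
eef_rot: [-0.002, 0.996, 0.091, -0.0]
wrist_force: [-2.2, 9.9, 1.8]
opening: 0.27
grasp_force: 65.4
```

Call:
play_rows:
  xyz:
    - [0,0,0]
    - [0,0,0]
    - [0,0,0]
    - [0,0,0]
    - [0,0,0]
    - [0,0,-20]
    - [0,0,-50]
    - [0,0,-80]
    - [0,0,-100]
    - [0,0,-110]
  rot:
    - [0,0,0]
    - [0,0,0]
    - [0,0,0]
    - [0,0,0]
    - [0,0,0]
    - [0,0,0]
    - [0,0,0]
    - [0,0,0]
    - [0,0,0]
    - [0,0,0]
  grip: [0.4,0.6,0.8,1,1,1,1,1,1,1]

```text
time_s: 7.75
eef_pos: [0.6002, -0.1931, 0.3444]
eef_rot: [0.001, 0.996, 0.09, 0.001]
wrist_force: [-0.1, 0.3, -0.3]
opening: 0.999
grasp_force: 0.0
```

Run:
```python
from h import *
from bench import readout, vision
o=readout.get_obs(); print(o["eef_pos"],o["eef_rot"],o["wrist_force"],o["time_s"])
s=vision.camera("side");c=vision.camera("scene")
np.savez("pics/s2.npz",**s)
cv2.imwrite("pics/seat.png",np.hstack([crop(s,240,140,80,120,5),crop(c,250,200,80,120,5)]))
Rm=R.from_quat(o["eef_rot"][[1,2,3,0]])
print("to cast, z.20",Rm.inv().apply(np.array([.4915,.3265,.20])-o["eef_pos"])*1e3,"yaw",np.arctan2(*Rm.as_matrix()[[1,0],0]))
```

```text
[ 0.6002303  -0.19312573  0.344403  ] [6.89840666e-04 9.95914423e-01 9.02932906e-02 1.05285085e-03] [-0.05282901  0.34666437 -0.26009806] 7.75
to cast, z.20 [ -13.78716033 -530.93306612  143.54579146] yaw 0.18083455566913453
```

View pics/seat.png

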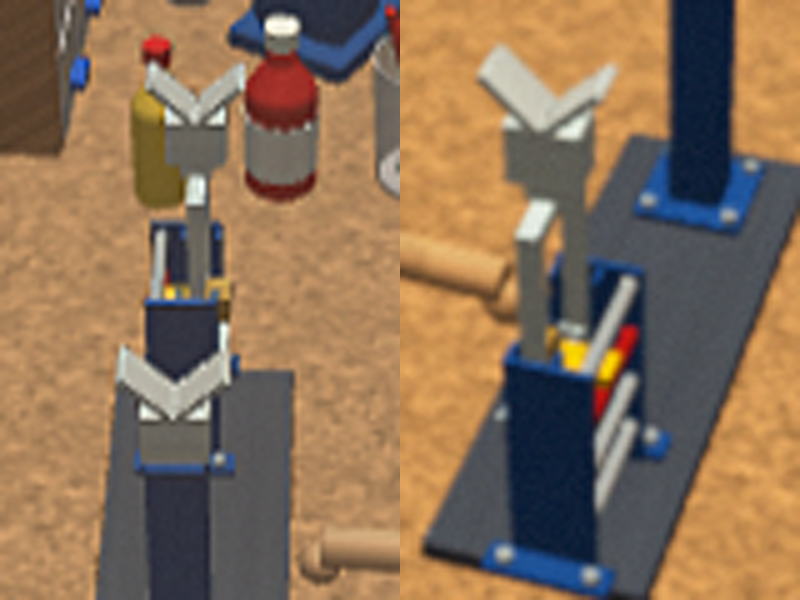

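Call:
play_rows:
  xyz:
    - [-1,-53,0]
    - [-3,-108,0]
    - [-4,-164,0]
    - [-6,-220,0]
    - [-7,-275,0]
    - [-8,-330,20]
    - [-10,-385,40]
    - [-11,-437,70]
    - [-13,-489,95]
    - [-14,-531,115]
  rot:
    - [0,0,0.02]
    - [0,0,0.04]
    - [0,0,0.06]
    - [0,0,0.08]
    - [0,0,0.1]
    - [0,0,0.12]
    - [0,0,0.14]
    - [0,0,0.16]
    - [0,0,0.18]
    - [0,0,0.18]
  grip: [1,1,1,1,1,1,1,1,1,1]

```text
time_s: 9.1
eef_pos: [0.4887, 0.3283, 0.2246]
eef_rot: [0.001, 1.0, 0.001, -0.002]
wrist_force: [-0.2, -0.5, 0.3]
opening: 1.0
grasp_force: 0.0
```

Run:
```python
from h import *
from bench import readout, vision
o=readout.get_obs(); c=vision.camera("wrist"); np.savez("pics/w2.npz",pos=o["eef_pos"],rot=o["eef_rot"],**c)
cv2.imwrite("pics/w2.png",cv2.resize(c["color"][:,:,::-1],(800,600)))
print(o["eef_pos"],o["eef_rot"],o["time_s"],o["q"])
```

```text
[0.48867886 0.32833935 0.22456239] [ 6.06085728e-04  9.99998285e-01  6.94751975e-04 -1.60594346e-03] 9.1 [3.90112028e-01 2.36457468e-01 1.59444768e+00 1.01292472e-04
 1.31411912e+00 1.95949297e+00]
```

View pics/w2.png

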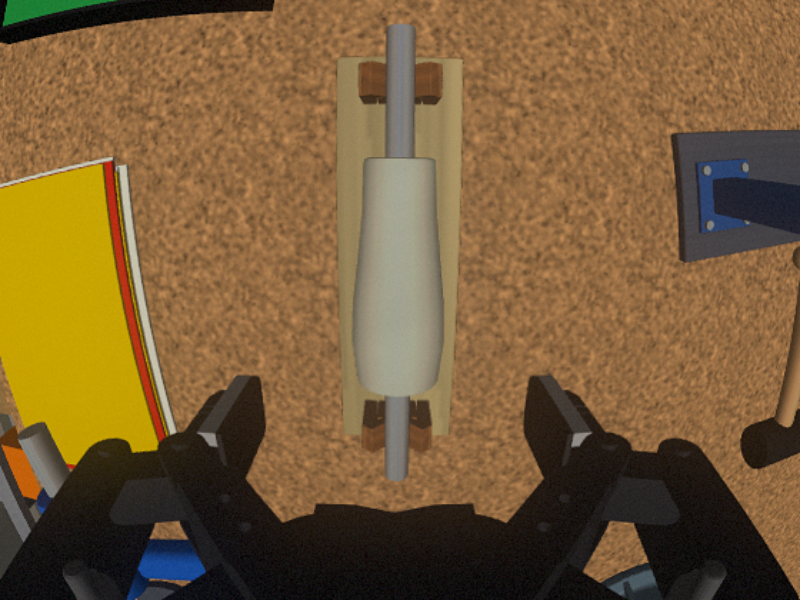

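Run:
```python
from h import *
c=dict(np.load("pics/w2.npz"))
for n,u,v,z in [("far",401,26,.060),("near",397,479,.055),("castfar",399,158,.075),("castnear",397,396,.06)]:
    print(n,*[a.round(4) for a in fray(c,u*.7,v*.7,z)])
```

```text
far [0.6501 0.3231 0.06  ] [161.9814   5.2679 164.0493]
near [0.3267 0.3245 0.055 ] [-161.3958    3.4472  170.0861]
castfar [0.5656 0.3244 0.075 ] [ 77.426    3.8886 149.3192]
castnear [0.4054 0.3249 0.06  ] [-82.7593   3.1516 164.8331]
```

Call:
play_rows:
  xyz:
    - [0,4,30]
    - [0,4,70]
    - [0,4,110]
    - [0,4,140]
    - [0,4,160]
    - [0,4,169]
    - [0,4,172]
    - [0,4,172]
    - [0,4,172]
    - [0,4,172]
  rot:
    - [0,0,0.005]
    - [0,0,0.005]
    - [0,0,0.005]
    - [0,0,0.005]
    - [0,0,0.005]
    - [0,0,0.005]
    - [0,0,0.005]
    - [0,0,0.005]
    - [0,0,0.005]
    - [0,0,0.005]
  grip: [1,1,1,1,1,1,1,0.8,0.6,0.5]

```text
time_s: 10.4
eef_pos: [0.4914, 0.3253, 0.0574]
eef_rot: [-0.002, 1.0, -0.002, 0.001]
wrist_force: [-2.7, 8.2, 5.6]
opening: 0.639
grasp_force: 61.9
```

Call:
play_rows:
  xyz:
    - [0,0,0]
    - [0,0,0]
    - [0,0,0]
    - [0,0,0]
    - [0,0,0]
    - [0,0,0]
    - [0,0,-3]
    - [0,0,-8]
    - [0,0,-14]
    - [0,0,-20]
  rot:
    - [0,0,0]
    - [0,0,0]
    - [0,0,0]
    - [0,0,0]
    - [0,0,0]
    - [0,0,0]
    - [0,0,0]
    - [0,0,0]
    - [0,0,0]
    - [0,0,0]
  grip: [0.4,0.3,0.2,0.2,0.2,0.2,0.2,0.2,0.2,0.2]

```text
time_s: 11.65
eef_pos: [0.4904, 0.3226, 0.0755]
eef_rot: [0.0, 1.0, -0.002, -0.0]
wrist_force: [-0.2, -0.2, -6.9]
opening: 0.639
grasp_force: 64.0
```

Call:
play_rows:
  xyz:
    - [0,0,-15]
    - [0,0,-40]
    - [0,0,-70]
    - [0,0,-100]
    - [0,0,-130]
    - [0,0,-160]
    - [0,0,-190]
    - [0,0,-220]
    - [0,0,-245]
    - [0,0,-260]
  rot:
    - [0,0,0]
    - [0,0,0]
    - [0,0,0.05]
    - [0,0,0.15]
    - [0,0,0.28]
    - [0,0,0.42]
    - [0,0,0.56]
    - [0,0,0.7]
    - [0,0,0.82]
    - [0,0,0.9]
  grip: [0.2,0.2,0.2,0.2,0.2,0.2,0.2,0.2,0.2,0.2]

```text
time_s: 12.9
eef_pos: [0.4907, 0.3228, 0.338]
eef_rot: [-0.001, 0.899, -0.438, 0.001]
wrist_force: [0.7, 0.4, -6.1]
opening: 0.636
grasp_force: 64.6
```

Run:
```python
from h import *
from bench import readout
o=readout.get_obs(); Rm=R.from_quat(o["eef_rot"][[1,2,3,0]])
print(o["eef_pos"],o["eef_rot"],o["q"],o["wrist_force"],o["opening"],Rm.inv().apply(np.array([.5785,-.0733,.335])-o["eef_pos"])*1e3,np.arctan2(*Rm.as_matrix()[[1,0],0]))
```

```text
[0.49070206 0.32283942 0.33799093] [-0.00094317  0.89883139 -0.43829261  0.00091585] [ 3.80042823e-01  1.47976244e-01  1.46853190e+00 -8.85528026e-05
  1.52245666e+00  2.85824061e+00] [ 0.67635792  0.36424294 -6.14948391] 0.6364507493423486 [366.18314875 174.77305431   2.8544324 ] -0.9073983199465342
```

Call:
play_rows:
  xyz:
    - [15,7,0]
    - [50,24,0]
    - [95,45,0]
    - [145,69,0]
    - [195,93,0]
    - [245,117,0]
    - [290,138,0]
    - [330,158,0]
    - [355,170,0]
    - [366,175,0]
  rot:
    - [0,0,0.02]
    - [0,0,0.065]
    - [0,0,0.125]
    - [0,0,0.19]
    - [0,0,0.255]
    - [0,0,0.32]
    - [0,0,0.38]
    - [0,0,0.435]
    - [0,0,0.465]
    - [0,0,0.48]
  grip: [0.2,0.2,0.2,0.2,0.2,0.2,0.2,0.2,0.2,0.2]

```text
time_s: 14.15
eef_pos: [0.5786, -0.0753, 0.3344]
eef_rot: [0.001, 0.769, -0.639, -0.001]
wrist_force: [0.8, -0.4, -6.7]
opening: 0.635
grasp_force: 64.7
```

Run:
```python
from h import *
from bench import readout,vision
o=readout.get_obs(); Rm=R.from_quat(o["eef_rot"][[1,2,3,0]])
print(o["eef_pos"],o["eef_rot"],o["q"][5],Rm.inv().apply(np.array([.5785,-.0733,.335])-o["eef_pos"])*1e3,np.arctan2(*Rm.as_matrix()[[1,0],0]))
S=vision.camera("side");C=vision.camera("scene");W=vision.camera("wrist")
np.savez("pics/s3.npz",**S);np.savez("pics/c3.npz",**C);np.savez("pics/w3.npz",pos=o["eef_pos"],rot=o["eef_rot"],**W)
a=np.hstack([crop(S,230,120,100,150,4),crop(C,240,90,100,150,4)])
cv2.imwrite("pics/pre.png",a)
```

```text
[ 0.57863526 -0.07528654  0.3344241 ] [ 5.12277760e-04  7.69103755e-01 -6.39123345e-01 -7.08086996e-04] 2.6251156955209725 [-1.97798298 -0.22967014 -0.575432  ] -1.386716775418143
```

View pics/pre.png

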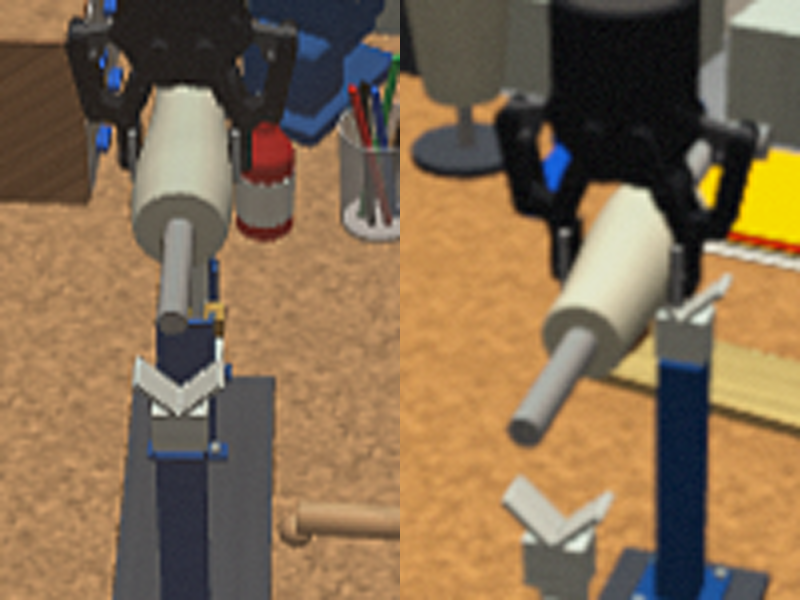

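Run:
```python
from h import *
S=dict(np.load("pics/s3.npz"));C=dict(np.load("pics/c3.npz"))
d=np.array([np.cos(-1.3867),np.sin(-1.3867),0]); t=np.array([.5786,-.0753,.3344])
for z in (.325,.330,.335): 
    f=t-.160*d;f[2]=z;g=t+.160*d;g[2]=z
    print(z,(proj(S,f)-[230,120])*4,(proj(C,g)-[240,90])*4+[400,0])
```

```text
0.325 [170.66212287 331.1499748 ] [524.28365944 441.86515066]
0.33 [170.43199974 324.25091085] [523.88130119 433.06245874]
0.335 [170.20048952 317.3102621 ] [523.4760739 424.1969985]
```

Call:
play_rows:
  xyz:
    - [0,0,8]
    - [0,0,20]
    - [0,0,32]
    - [0,0,44]
    - [0,0,54]
    - [0,0,62]
    - [0,0,67]
    - [0,0,70]
    - [0,0,72]
    - [0,0,73]
  rot:
    - [0,0,0]
    - [0,0,0]
    - [0,0,0]
    - [0,0,0]
    - [0,0,0]
    - [0,0,0]
    - [0,0,0]
    - [0,0,0]
    - [0,0,0]
    - [0,0,0]
  grip: [0.2,0.2,0.2,0.2,0.2,0.2,0.2,0.2,0.2,0.2]

```text
time_s: 15.55
eef_pos: [0.5795, -0.073, 0.2625]
eef_rot: [-0.0, 0.77, -0.638, 0.0]
wrist_force: [-0.4, -0.5, -6.1]
opening: 0.639
grasp_force: 64.7
```

Call:
play_rows:
  xyz:
    - [0,0,1]
    - [0,0,2]
    - [0,0,3]
    - [0,0,4]
    - [0,0,4.5]
    - [0,0,5]
    - [0,0,5.5]
    - [0,0,5.5]
    - [0,0,5.5]
    - [0,0,5.5]
  rot:
    - [0,0,0]
    - [0,0,0]
    - [0,0,0]
    - [0,0,0]
    - [0,0,0]
    - [0,0,0]
    - [0,0,0]
    - [0,0,0]
    - [0,0,0]
    - [0,0,0]
  grip: [0.2,0.2,0.2,0.2,0.2,0.2,0.2,0.2,0.2,0.2]

```text
time_s: 16.8
eef_pos: [0.5794, -0.073, 0.2582]
eef_rot: [-0.0, 0.77, -0.638, 0.0]
wrist_force: [-5.7, 0.9, 5.4]
opening: 0.64
grasp_force: 65.5
```

Call:
play_rows:
  xyz:
    - [0,0.5,0]
    - [0,1,0]
    - [0,1,0.5]
    - [0,1,0.5]
    - [0,1,0.5]
    - [0,1,0.5]
    - [0,1,0.5]
    - [0,1,0.5]
    - [0,1,0.5]
    - [0,1,0.5]
  rot:
    - [0,0,0]
    - [0,0,0]
    - [0,0,0]
    - [0,0,0]
    - [0,0,0]
    - [0,0,0]
    - [0,0,0]
    - [0,0,0]
    - [0,0,0]
    - [0,0,0]
  grip: [0.2,0.2,0.2,0.2,0.2,0.2,0.2,0.2,0.2,0.2]

```text
time_s: 18.05
eef_pos: [0.5789, -0.0733, 0.2576]
eef_rot: [-0.0, 0.77, -0.638, 0.001]
wrist_force: [-4.9, 1.7, 7.8]
opening: 0.642
grasp_force: 65.7
```

Run:
```python
from h import *
from bench import readout,vision
o=readout.get_obs(); print(o["eef_pos"],o["wrist_force"],o["torque"])
S=vision.camera("side");C=vision.camera("scene")
cv2.imwrite("pics/down.png",np.hstack([crop(S,230,120,100,150,4),crop(C,240,110,100,150,4)]))
```

```text
[ 0.57891778 -0.07325951  0.25762318] [-4.90299717  1.67708877  7.81876467] [0.24570607 0.57059316 0.00321169]
```

View pics/down.png

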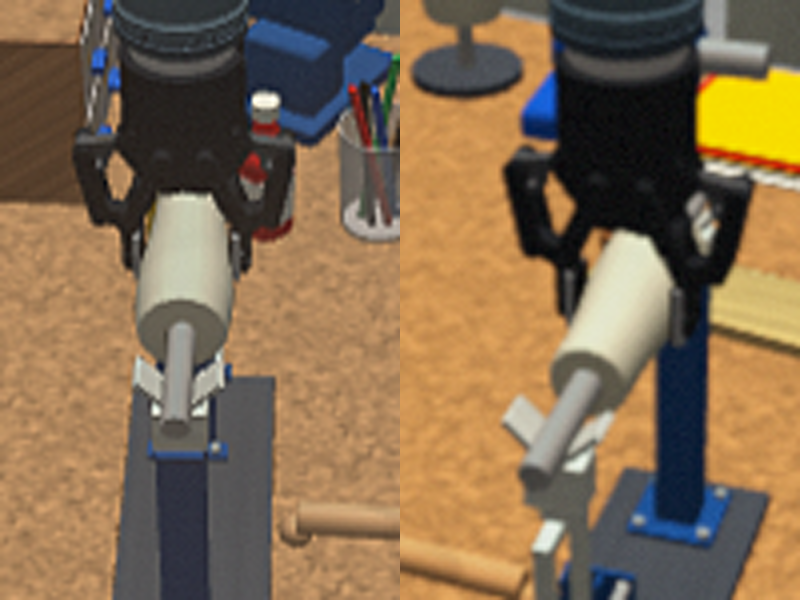

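Call:
play_rows:
  xyz:
    - [0,0,0]
    - [0,0,0]
    - [0,0,0]
    - [0,0,0]
    - [0,0,0]
    - [0,0,0]
    - [0,0,0]
    - [0,0,-2]
    - [0,0,-10]
    - [0,0,-20]
  rot:
    - [0,0,0]
    - [0,0,0]
    - [0,0,0]
    - [0,0,0]
    - [0,0,0]
    - [0,0,0]
    - [0,0,0]
    - [0,0,0]
    - [0,0,0]
    - [0,0,0]
  grip: [0.6,0.7,0.8,0.9,1,1,1,1,1,1]

```text
time_s: 19.4
eef_pos: [0.5784, -0.0732, 0.277]
eef_rot: [-0.0, 0.77, -0.638, 0.0]
wrist_force: [0.0, -1.1, -0.8]
opening: 0.998
grasp_force: 0.0
```

Call:
play_rows:
  xyz:
    - [0,0,-10]
    - [0,0,-30]
    - [0,0,-50]
    - [0,0,-75]
    - [0,0,-100]
    - [0,0,-120]
    - [0,0,-120]
    - [0,0,-120]
    - [0,0,-120]
    - [0,0,-120]
  rot:
    - [0,0,0]
    - [0,0,0]
    - [0,0,0]
    - [0,0,0]
    - [0,0,0]
    - [0,0,0]
    - [0,0,0]
    - [0,0,0]
    - [0,0,0]
    - [0,0,0]
  grip: [1,1,1,1,1,1,1,1,1,1]

```text
time_s: 20.65
eef_pos: [0.5781, -0.0731, 0.3954]
eef_rot: [0.0, 0.77, -0.638, -0.001]
wrist_force: [0.4, 0.4, 0.4]
opening: 1.001
grasp_force: 0.0
```

Run:
```python
from h import *
from bench import readout,vision
o=readout.get_obs(); print(o["eef_pos"],o["wrist_force"])
S=vision.camera("side");C=vision.camera("scene")
cv2.imwrite("pics/end.png",np.hstack([crop(S,230,120,100,150,4),crop(C,240,130,100,150,4)]))
x=np.array([np.cos(.1835),np.sin(.1835),0]);y=np.array([-x[1],x[0],0]);m=np.array([.5785,-.0733,.2547])
for s in (-160,-75,75,160):print(s,(proj(S,m+y*s/1e3)-[230,120])*4,(proj(C,m+y*s/1e3)-[240,130])*4+[400,0])
```

```text
[ 0.57814235 -0.07309055  0.39541088] [0.43881496 0.44817202 0.38224742]
-160 [195.40650183 115.237559  ] [531.33040331 397.04641047]
-75 [190.24738887 186.74204766] [584.99826405 303.28106253]
75 [179.80315532 331.49747087] [663.13445799 166.76607368]
160 [172.96474843 426.27670749] [700.12526482 102.13789911]
```

View pics/end.png

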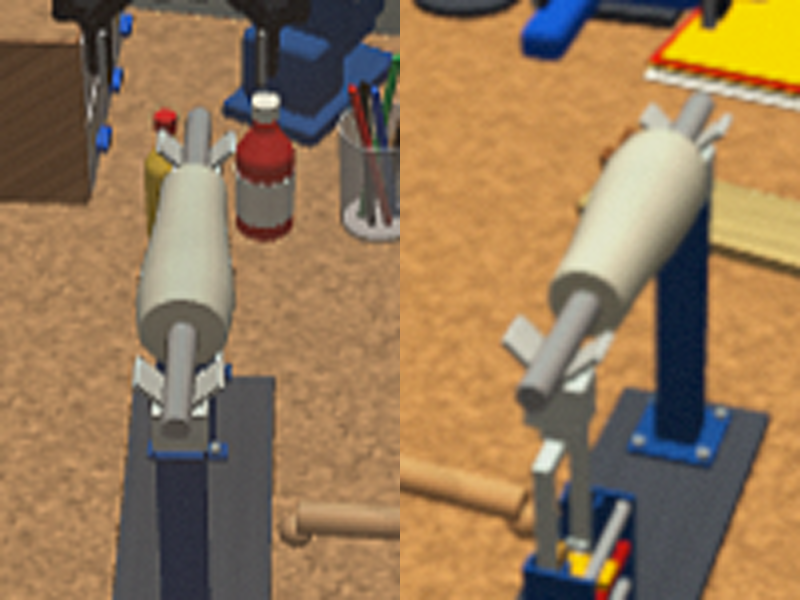

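The pipe lies in both Vs with its ends within about 2 enlarged-crop pixels (half a camera pixel) of where they should be. The pawl is still on the red rung and the gripper is clear.

```bash
python3 -c "
from bench import ctrl
print(ctrl.hand_in())"
```

```text
the job is handed in; nothing more can be done
None
```

The job is handed in after about 21 s of robot time: the head's pawl sits on the red rung, and the cast lies level in both V-heads, about midway between them, released with the gripper clear.

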